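# Steady the rocking drying slab

## Task

The plaster drying slab with the clay turtle on it rocks on the table. Turn its two black hand knobs (each screws a foot up or down; look which way each one is out, and leave it if it is right) until the slab stands level and firm, with its weight on all four feet. Leave the turtle lying on the slab and the slab where it is, and leave the other things alone.

Things in the scene. Friction and masses are not known exactly. Their poses are not given: they have to be found in the camera images.
- stand: Loose off-white plaster slab 210 x 210 x 30 mm on four feet, 2.6 kg. Origin at table height under its centre, z up; standing right, its top is at 75 mm. Feet 85 mm from the centre in its x and y: screw feet with black knobs at (+85,+85) and (-85,-85), fixed feet under steel pillars (18 mm thick, tops at 115 mm) at (+85,-85) and (-85,+85). Any yaw. It rocks about the line of the fixed feet.
- foot_a (a joint): Turn of the knob at (+85,+85), rad. 0: foot as long as the fixed feet. Positive: turned anticlockwise seen from above, foot too short, knob higher than the pillars. Clockwise lowers knob and foot 3.82 mm per rad (24 mm a turn) relative to the slab; once the foot bears, the slab rises instead. Friction 0.1 N m: stays where left. Stops at +-3.6. Right within about 0.3 rad.
- foot_b (a joint): Turn of the knob at (-85,-85), the same meaning; this foot may be too short, right, or too long (negative: knob lower than the pillars).
- foot_a_knob (a point): Centre of the top face of knob a: a round fluted black knob, 40 mm diameter, 26 mm tall, vertical axis. With the foot at its right length its top is level with the steel pillars, 40 mm above the slab, and there are 14 mm free between knob and slab.
- foot_b_knob (a point): Centre of the top face of knob b, the same kind of knob.
- pad_a: Soft rubber pad (26 mm diameter, 12 mm thick, about 6 N/mm, squeezed 1 mm under its share of the weight) under the screw foot of knob a; origin at the centre of its underside.
- pad_b: Rubber pad under the screw foot of knob b; origin at the centre of its underside.
- pad_c: Rubber pad under the fixed foot at (+85,-85) mm; origin at the centre of its underside.
- pad_d: Rubber pad under the fixed foot at (-85,+85) mm; origin at the centre of its underside.
- clay_turtle: Brown clay turtle 72 x 112 x 30 mm lying loose near the middle of the slab; origin at the centre of its underside.
- slip_bottle: White bottle with a pointed cap, 60 mm across and 181 mm tall, standing on the left; a bystander. Origin at the centre of its underside.
- grey_dish: Shallow grey glazed dish 178 mm across, 53 mm tall, standing on the right; a bystander. Origin at the centre of its underside.
Not all that is in view belongs to the job. Of the things like the clay_turtle, leave any that is green; of the rest the larger one is meant.

How it is judged (in metres and radians):
At the end, for the whole second after the job is handed in: Each of the four feet presses on the table with more than 0.8 N, the slab is level within 0.015 rad, at rest and within 50 mm of where it was; the turtle still lies on the slab within 50 mm of its centre (contact force between each of pad_a, pad_b, pad_c, pad_d and anything else above 0.8 N and angle between stand's own z axis and vertical below 0.015 rad and linear speed of stand below 0.01 m/s and distance of stand from where it was at the start of the episode below 0.05 m and horizontal distance between clay_turtle and stand below 0.05 m and z of clay_turtle in the frame of stand between 0.068 and 0.085 m); the robot touches nothing.
It fails at once if the turtle is squeezed or knocked by the robot (contact force between the arm and clay_turtle above 8 N).
It fails at once if the slab is tipped steeply or lifted (angle between stand's own z axis and vertical above 0.15 rad or height (world z) of stand above 0.03 m).
It fails at once if the white bottle or the grey dish is disturbed (distance of any of slip_bottle, grey_dish from where it was at the start of the episode above 0.04 m).
It also fails if it takes over 58 s, if anything falls off the work surface, if the arm or the gripper's body presses on something with over 40 N, if the wrist force passes 120 N, or if a joint passes its speed limit or range.

## Robot

A 6-joint arm with a two-finger parallel gripper is mounted at the origin on a cart in front of the work surface, level with it; the furniture and walls round the work are solid. World frame = base frame: x ahead of the robot, y to its left, z up, the work surface at z = 0. Lengths are in m, angles in degrees, forces in N, time in s.
With the tool pointing down it reaches from about 0.3 to 0.75 m from the base axis. Payload 8.5 kg.
Tool frame: the origin (TCP) lies midway between the tips of the shut fingers; the grasp point (between the pads) lies 19 mm behind it; z points along the fingers, y is the line along which they close (so a half turn about z gives the same grasp; the last joint's range is limited). The gripper opens to 85 mm and grips with 20 to 120 N. Pads are 22 mm wide; open, the fingers measure 114 mm over their backs; the gripper's body (76 mm by 85 mm) begins 54 mm behind the grasp point. The pads swing forward as they close: fully open they stand 13 mm farther back than shut.
Start: joints at [59.227, 21.807, 74.336, -0, 83.858, -12.336], TCP at [0.174, 0.522, 0.231] pointing down, gripper open.
Joint ranges: [-178.18, 178.18], [-50.72, 133.34], [12.68, 142.11], [-81.47, 261.47], [9.98, 163.14], [-165.26, 165.26]. Speed limits (degrees/s): [136.94, 136.94, 180, 180, 180, 180].

## Interface

Orientations are given as a 3x3 rotation matrix whose columns are the frame's x, y, z axes.
In Python, from bench import env, fingers, state, viewer gives the robot as it stands. Calls block until the motion is done:
- env.move_to(position, orientation): joint-space move of the TCP to a pose.
- env.line_to(position, v=0.15, orientation=None): straight line of the TCP; orientation=None keeps the orientation; v is the mean speed in m/s.
- env.move_joints(angles): joint-space move.
- fingers.set_gripper(opening, squeeze=None): finger opening in m; squeeze is the grip in N (None keeps the last); returns when the fingers have stopped.
- env.dwell(seconds).
- env.inverse_kinematics(position, orientation): joint angles nearest the present ones, or None.
- state(): the state.
- viewer.capture(name): name is "scene" or "top" or "wrist"; returns (picture, depth): 400x640x3 uint8, red, green, blue; 400x640 float32, m along the optical axis (not along the pixel's ray), 0 where there is no reading.
- viewer.camera_model(name): a dict with "fx", "fy", "cx", "cy" (pixels), "world_from_camera" (4x4, takes a point from camera to world coordinates); the wrist camera has in their place "tool_from_camera" (4x4, takes a point from camera to tool coordinates, whose origin is the TCP and whose axes are the flange's). Camera axes: x right, y down, z forward; pixel columns grow to the right and rows downward; lengths in m; the calibration is good to about 2 mm. A picture is of the moment at which its call begins: read the wrist's pose just before it. camera_model takes no time and is no camera call.
A pose or a line that the arm cannot do raises env.Unreachable and nothing moves.
- env.finish_job(): hands the job in; it is judged then, once.
The state is a dict: "clock": time; "q": joint angles; "qd": joint speeds; "joint_efforts": joint torques, N m; "ee_pos": TCP position; "ee_rot": TCP orientation; "contact_force": force on the tool from outside, world axes, zero at the start; "wrist_torque": the same for the moment, N m; "finger_gap": finger opening in m; "grasp_force": force on a finger pad.
Only numpy, scipy, OpenCV 4.12 (cv2) and the standard library are available. Lean on these libraries where they do the work, as an engineer would, in place of code of your own. Each camera call takes 0.05 s, during which the arm holds its last target. There are 200 camera calls.

## Working session

There is one attempt and no reset: what is moved stays moved. The work goes in short steps, each a Python script; the robot and the scene stay as the last script left them, time stands still between calls to the robot, and variables do not carry over. Pictures are saved under pics/ and viewed, at most 10 in all, crops included, and the job is handed in when it is done.

```bash
mkdir -p pics; cat > h.py <<'E'
import numpy as np, cv2
from bench import env, fingers, state, viewer
def save(n,im): cv2.imwrite('pics/'+n+'.png',im[...,::-1])
def cloud(name):
    im,d=viewer.capture(name); m=viewer.camera_model(name)
    v,u=np.mgrid[:400,:640]
    p=np.stack([(u-m['cx'])/m['fx']*d,(v-m['cy'])/m['fy']*d,d],-1)
    T=np.array(m['world_from_camera'])
    return im,d,p@T[:3,:3].T+T[:3,3]
E
python3 - <<'E'
from h import *
for n in('top','scene'):
    im,d,P=cloud(n); save(n,im); np.savez('/tmp/'+n,im=im,d=d,P=P)
    print(viewer.camera_model(n))
s=state();print(s['clock'],s['ee_rot'])
E
```

```text
{'fx': 409.88917940714407, 'fy': 409.88917940714407, 'cx': 320.3283509037881, 'cy': 202.24807356376206, 'world_from_camera': array([[-5.03644632e-04, -9.89286423e-01,  1.45986711e-01,
         3.91432678e-01],
       [-9.99999639e-01,  5.98211179e-04,  6.03875154e-04,
         3.47637787e-02],
       [-6.84736374e-04, -1.45986354e-01, -9.89286367e-01,
         1.29537002e+00],
       [ 0.00000000e+00,  0.00000000e+00,  0.00000000e+00,
         1.00000000e+00]])}
{'fx': 487.65365153476506, 'fy': 487.65365153476506, 'cx': 322.4403170866628, 'cy': 195.39111907916765, 'world_from_camera': array([[ 0.61964411, -0.45573898,  0.63901734, -0.35741128],
       [-0.78480257, -0.37140573,  0.49612772, -0.69126209],
       [ 0.01122996, -0.80892507, -0.58780449,  0.95909964],
       [ 0.        ,  0.        ,  0.        ,  1.        ]])}
0.1 [[-9.48659248e-01  3.16299229e-01 -6.55176484e-04]
 [ 3.16299798e-01  9.48658609e-01 -1.13216928e-03]
 [ 2.63434541e-04 -1.28127505e-03 -9.99999144e-01]]
```

View pics/top.png

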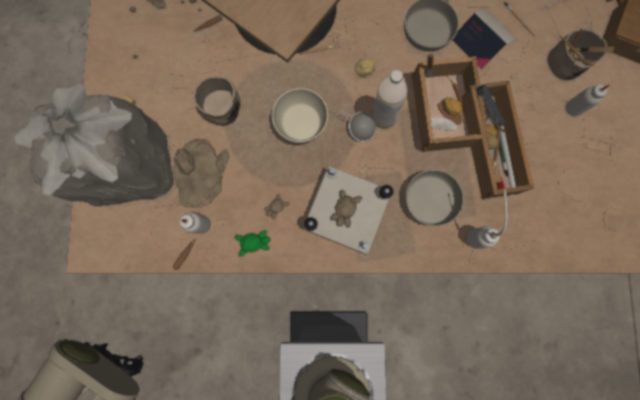

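View pics/scene.png

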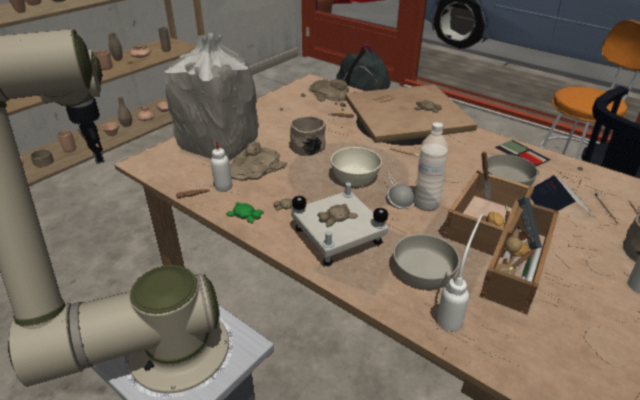

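The top view shows the slab centred near (347,208), with black knobs at about (310,224) and (386,191) and steel pillars at (332,174) and (364,245). The scene view shows both knobs standing above the pillars; the dish sits close to the right-hand knob. Next I'll measure heights.

```bash
python3 - <<'E'
from h import *
z=np.load('/tmp/top.npz');P=z['P'];im=z['im']
for n,(u,v) in dict(kL=(310,224),kR=(386,191),pT=(332,174),pB=(364,245)).items():
    W=P[v-9:v+10,u-9:u+10].reshape(-1,3); c=im[v-9:v+10,u-9:u+10].reshape(-1,3).max(1)
    for lo in (.085,.1):
        m=W[:,2]>lo
        print(n,lo,m.sum(),W[m].mean(0).round(4) if m.any() else 0,np.percentile(W[m,2],[10,50,90]).round(4) if m.any() else 0)
# slab plane
hsv=im.max(2)
M=(P[...,2]>.06)&(P[...,2]<.09)&(hsv>140)
M[:165]=0;M[255:]=0;M[:,:300]=0;M[:,395:]=0
Q=P[M];A=np.c_[Q[:,:2],np.ones(len(Q))];k=np.linalg.lstsq(A,Q[:,2],rcond=None)[0]
for i in range(3):
    r=Q[:,2]-A@k;g=abs(r)<.004;k=np.linalg.lstsq(A[g],Q[g,2],rcond=None)[0]
print('plane',k,g.sum(),r[g].std(),Q[g].mean(0))
# rim things around right knob
c=np.array([.39,-.13])
z2=np.load('/tmp/scene.npz');im2=z2['im'];P2=z2['P']
for n,(u,v) in dict(kL=(299,203),kR=(380,215),pT=(348,190),pB=(328,239)).items():
    W=P2[v-10:v+11,u-10:u+11].reshape(-1,3);m=W[:,2]>.09
    print(n,m.sum(),np.percentile(W[m],[50],axis=0).round(4),np.percentile(W[m,2],[50,90,97]).round(4))
a=im2[165:275,255:425];save('sc',cv2.resize(a,None,fx=4.5,fy=4.5,interpolation=cv2.INTER_CUBIC))
E
```

```text
kL 0.085 162 [0.5019 0.0634 0.1286] [0.1111 0.1143 0.1176]
kL 0.1 159 [0.5022 0.0634 0.1293] [0.1115 0.1143 0.1176]
kR 0.085 171 [ 0.5943 -0.1539  0.1327] [0.1132 0.1202 0.1234]
kR 0.1 169 [ 0.5945 -0.1539  0.1331] [0.1139 0.1202 0.1234]
pT 0.085 36 [6.596e-01 3.000e-04 1.099e-01] [0.0982 0.1131 0.1156]
pT 0.1 32 [6.602e-01 3.000e-04 1.120e-01] [0.1062 0.1133 0.1157]
pB 0.085 36 [ 0.4389 -0.0897  0.1433] [0.1036 0.1118 0.1153]
pB 0.1 33 [ 0.4391 -0.0899  0.1477] [0.1084 0.1121 0.1154]
plane [-0.00516013  0.00911225  0.07614776] 2999 0.0019168047558540927 [ 0.54977336 -0.05029076  0.07285259]
kL 174 [[0.4967 0.058  0.1109]] [0.1109 0.1154 0.1169]
kR 194 [[ 0.5894 -0.1617  0.1173]] [0.1173 0.1213 0.1228]
pT 45 [[ 0.6571 -0.0018  0.1066]] [0.1066 0.1117 0.6884]
pB 66 [[ 0.4366 -0.0959  0.1065]] [0.1065 0.1135 0.1569]
```

View pics/sc.png

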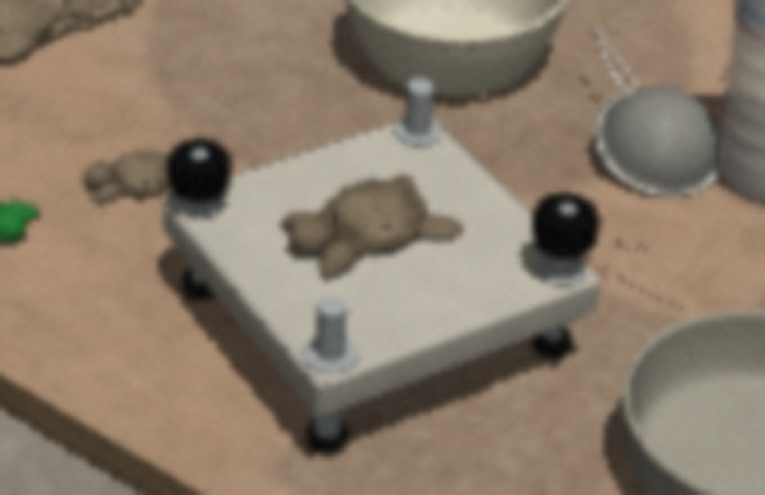

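The scene crop shows the right knob standing clearly higher over the slab than the left, which is close to pillar height. I'll take close wrist views for precise heights.

```bash
cat >> h.py <<'E'
def down(yaw):
    c,s=np.cos(yaw),np.sin(yaw)   # tool y (closing line) along yaw
    return np.array([[-s*-1,c,0],[-c,s,0],[0,0,-1.]])
def wcloud():
    s=state();im,d=viewer.capture('wrist');m=viewer.camera_model('wrist')
    v,u=np.mgrid[:400,:640]
    p=np.stack([(u-m['cx'])/m['fx']*d,(v-m['cy'])/m['fy']*d,d],-1)
    T=np.eye(4);T[:3,:3]=s['ee_rot'];T[:3,3]=s['ee_pos'];T=T@np.array(m['tool_from_camera'])
    return im,d,p@T[:3,:3].T+T[:3,3]
E
python3 - <<'E'
from h import *
R=down(np.pi/2);print(np.linalg.det(R))
m=viewer.camera_model('wrist');print(m)
t=np.array(m['tool_from_camera'])[:3,3]
off=R@t; print(off)
p=np.array([.549-off[0],-.046-off[1],.30])
env.move_to(p,R)
im,d,P=wcloud();save('w1',im);np.savez('/tmp/w1',im=im,d=d,P=P)
s=state();print(s['clock'],s['q'],s['ee_pos'])
E
```

```text
-1.0
{'fx': 330.3938709183688, 'fy': 330.3938709183688, 'cx': 322.0309573689905, 'cy': 197.22006293958495, 'tool_from_camera': array([[-1.19300797e-03, -9.52841752e-01, -3.03465275e-01,
         7.77293594e-02],
       [ 9.99998811e-01, -8.40357595e-04, -1.29266436e-03,
        -5.72662739e-05],
       [ 9.76685227e-04, -3.03466457e-01,  9.52841622e-01,
        -1.42507445e-01],
       [ 0.00000000e+00,  0.00000000e+00,  0.00000000e+00,
         1.00000000e+00]])}
[ 7.77293594e-02 -5.72662739e-05  1.42507445e-01]Traceback (most recent call last):
  File "<stdin>", line 7, in <module>
  File "scipy/spatial/transform/_rotation.pyx", line 1143, in scipy.spatial.transform._rotation.Rotation.from_matrix
ValueError: Non-positive determinant (left-handed or null coordinate frame) in rotation matrix 0: [[ 1.000000e+00  6.123234e-17  0.000000e+00]
 [-6.123234e-17  1.000000e+00  0.000000e+00]
 [ 0.000000e+00  0.000000e+00 -1.000000e+00]].
```

```bash
sed -i 's/return np.array(\[\[-s\*-1.*/return np.array([[-s,c,0],[c,s,0],[0,0,-1.]])/' h.py
python3 - <<'E'
from h import *
R=down(np.pi/2);print(np.linalg.det(R))
env.move_to([.52,-.046,.30],R)
env.dwell(.3)
im,d,P=wcloud();save('w1',im);np.savez('/tmp/w1',im=im,d=d,P=P)
s=state();print(s['clock'],s['q'],s['ee_pos'])
E
```

```text
1.0
2.825 [-1.80440997e+01  1.66164327e+01  7.08319777e+01 -8.27834805e-04
  9.25521201e+01 -1.08059798e+02] [ 0.5200054  -0.04582876  0.29999038]
```

View pics/w1.png

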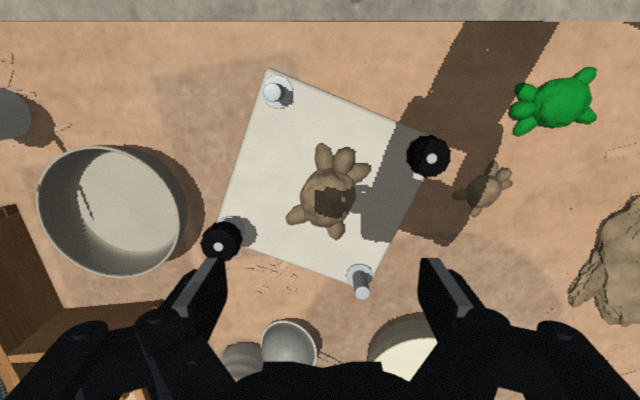

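The wrist view shows knob L at (428,157), knob R at (221,240), and pillars at (275,92) and (361,280), with the turtle at (328,195) clear of all of them. I'll compute heights over the slab.

```bash
cat >> h.py <<'E'
def meas(im,P,kn,pil,px,slabmask=None):
    out={}
    Z=P[...,2];val=im.max(2)
    # slab plane: bright, low saturation, right height
    hsv=cv2.cvtColor(im,cv2.COLOR_RGB2HSV)
    c=np.mean(pil,axis=0)
    M=(Z>.06)&(Z<.09)&(hsv[...,1]<60)&(np.hypot(P[...,0]-c[0],P[...,1]-c[1])<.12)
    Q=P[M];A=np.c_[Q[:,:2]-c[:2],np.ones(len(Q))];k=np.linalg.lstsq(A,Q[:,2],rcond=None)[0]
    for i in range(4):
        r=Q[:,2]-A@k;g=abs(r)<(.004,.003,.002,.002)[i];k=np.linalg.lstsq(A[g],Q[g,2],rcond=None)[0]
    print('plane',k.round(4),g.sum(),r[g].std().round(4))
    for n,p in list(zip(('kL','kR'),kn))+list(zip(('pN','pF'),pil)):
        h=Z-(k[0]*(P[...,0]-c[0])+k[1]*(P[...,1]-c[1])+k[2])
        near=(np.hypot(P[...,0]-p[0],P[...,1]-p[1])<.03)&(h>.025)&(h<.07)
        hm=np.percentile(h[near],80)
        t=near&(abs(h-hm)<.003)
        (x,y),r=cv2.minEnclosingCircle(P[t][:,:2].astype(np.float32))
        print(n,t.sum(),'h',np.median(h[t]).round(4),'z',np.median(Z[t]).round(4),'c',P[t].mean(0)[:2].round(4),'mec',np.round([x,y,r],4))
    return k
E
python3 - <<'E'
from h import *
z=np.load('/tmp/w1.npz');P=z['P'];im=z['im']
meas(im,P,[[.502,.063],[.594,-.154]],[[.437,-.09],[.658,0]],0)
for v,u in((157,428),(240,221),(92,272),(275,361),(150,410),(130,270)):print(P[v,u].round(4))
E
```

```text
plane [-0.0038  0.0079  0.0728] 22344 0.0007
kL 1168 h 0.0407 z 0.1146 c [0.5051 0.0632] mec [0.5055 0.0638 0.0203]
kR 886 h 0.0491 z 0.1208 c [ 0.5977 -0.1564] mec [ 0.5992 -0.1568  0.0201]
pN 276 h 0.0399 z 0.1127 c [ 0.4421 -0.0935] mec [ 0.4423 -0.0937  0.0089]
pF 167 h 0.0398 z 0.1125 c [6.623e-01 2.000e-04] mec [6.632e-01 5.000e-04 9.200e-03]
[0.5044 0.0602 0.1144]
[ 0.5918 -0.1535  0.1221]
[ 0.4421 -0.0936  0.1135]
[0.6547 0.0012 0.0874]
[0.4994 0.0449 0.1016]
[ 0.482  -0.1034  0.0734]
```

Heights are clean: pillars 39.9 mm above the slab, knob L 40.7 mm (about right, so I leave it), knob R 49.1 mm. Knob R's foot is about 9.2 mm too short, so it needs about 2.4 rad clockwise. I'll turn R in two strokes, following it down.

```bash
python3 - <<'E'
from h import *
def show(t):
    s=state();print(t,round(s['clock'],2),'F',np.round(s['contact_force'],1),'T',np.round(s['wrist_torque'],2),'gap',round(s['finger_gap'],4),'z',s['ee_pos'][2].round(4),'q6',s['q'][5].round(1))
    return s
xy=[.5990,-.1568]; z=.090; y0=np.radians(40)
fingers.set_gripper(.062,30)
env.move_to([*xy,.17],down(y0)); env.line_to([*xy,z],v=.1)
show('at'); fingers.set_gripper(.02,30); show('grip')
z0=z;a=0
for i in range(6):
    a+=.25; z=z0-.00382*a
    env.move_to([*xy,z],down(y0-a)); s=show('turn %.2f'%a)
    if abs(s['contact_force'][2])>20: print('stop');break
fingers.set_gripper(.062,30);show('open')
E
```

```text
at 4.92 F [ 0.1 -1.2  0.1] T [-0.04  0.03  0.03] gap 0.0616 z 0.0908 q6 -65.6
grip 5.23 F [2.1 0.2 1.3] T [ 0.11 -0.35  0.01] gap 0.039 z 0.0906 q6 -65.6
turn 0.25 5.58 F [4.2 0.4 1.7] T [ 0.1  -0.56 -0.17] gap 0.0392 z 0.0895 q6 -51.5
turn 0.50 5.93 F [5.4 0.5 3.2] T [ 0.02 -0.65 -0.15] gap 0.0395 z 0.0885 q6 -37.3
turn 0.75 6.28 F [ 5.1 -0.6  2.5] T [ 0.13 -0.65 -0.06] gap 0.0392 z 0.0875 q6 -22.9
turn 1.00 6.63 F [6.8 0.7 3.2] T [ 0.16 -0.55 -0.05] gap 0.0391 z 0.0867 q6 -8.6
turn 1.25 6.98 F [6.2 0.8 3.4] T [ 0.29 -0.58 -0.18] gap 0.0395 z 0.0858 q6 5.7
turn 1.50 7.33 F [6.4 1.2 4.7] T [ 0.45 -0.61 -0.1 ] gap 0.0391 z 0.0851 q6 20.1
open 7.68 F [ 0.4 -0.1  0.2] T [0.01 0.02 0.03] gap 0.062 z 0.0839 q6 20.3
```

```bash
cat >> h.py <<'E'
def look():
    p=state()['ee_pos']; 
    env.line_to([p[0],p[1],.18],v=.12); env.move_to([.52,-.046,.30],down(np.pi/2)); env.dwell(.4)
    im,d,P=wcloud()
    meas(im,P,[[.505,.063],[.599,-.157]],[[.442,-.094],[.663,0]],0)
    print('clock',state()['clock']); return im
E
python3 - <<'E'
from h import *
look()
E
```

```text
plane [-0.0035  0.0076  0.0728] 22312 0.0007
kL 1174 h 0.0407 z 0.1146 c [0.505  0.0632] mec [0.5055 0.0638 0.0208]
kR 928 h 0.0433 z 0.1152 c [ 0.5987 -0.1565] mec [ 0.5994 -0.1569  0.02  ]
pN 277 h 0.0399 z 0.1128 c [ 0.4422 -0.0935] mec [ 0.4421 -0.0936  0.0089]
pF 168 h 0.0397 z 0.1125 c [6.623e-01 3.000e-04] mec [6.628e-01 5.000e-04 9.200e-03]
clock 11.0167
```

```bash
python3 - <<'E'
from h import *
def show(t):
    s=state();print(t,round(s['clock'],2),'F',np.round(s['contact_force'],1),'T',np.round(s['wrist_torque'],2),'gap',round(s['finger_gap'],4))
    return s
xy=[.5998,-.1568]; z0=.0845; y0=np.radians(20)
env.move_to([*xy,.17],down(y0)); env.line_to([*xy,z0],v=.1)
fingers.set_gripper(.02,30); show('grip')
for a in (.225,.45,.675,.9):
    env.move_to([*xy,z0-.0013*a],down(y0-a)); s=show('turn %.2f'%a)
    if abs(s['contact_force'][2])>20: print('stop');break
fingers.set_gripper(.062,30);show('open')
save('w2',look())
E
```

```text
grip 13.36 F [-0.2 -0.8  2.4] T [-0.14  0.15  0.04] gap 0.0391
turn 0.23 13.68 F [-1.3 -1.5  3.8] T [-0.09  0.26 -0.11] gap 0.039
turn 0.45 14.01 F [-1.3  1.2  4.7] T [ 0.06  0.36 -0.13] gap 0.039
turn 0.68 14.33 F [-1.   2.6  5. ] T [ 0.31  0.33 -0.1 ] gap 0.039
turn 0.90 14.66 F [-0.7  2.3  5.1] T [ 0.4   0.35 -0.15] gap 0.0391
open 15.01 F [0.3 0.3 0.3] T [-0.01 -0.01 -0.03] gap 0.0623
plane [ 0.0009 -0.0031  0.0736] 22469 0.0007
kL 1174 h 0.0407 z 0.1139 c [0.5045 0.0643] mec [0.5042 0.0644 0.0207]
kR 913 h 0.04 z 0.114 c [ 0.5981 -0.1555] mec [ 0.5987 -0.1564  0.0201]
pN 275 h 0.0398 z 0.1134 c [ 0.4416 -0.0923] mec [ 0.4417 -0.0924  0.0088]
pF 166 h 0.0398 z 0.1133 c [0.6618 0.0015] mec [0.6633 0.0017 0.0085]
clock 18.15
```

View pics/w2.png

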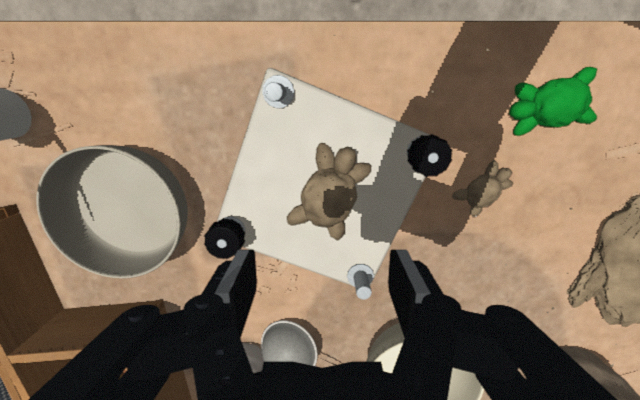

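The picture shows the turtle still at (330,195) on the slab, with both knobs at (223,238) and (430,155) level with the pillars. Measured tilt is about 0.003 rad and the gripper is clear, so I'll hand it in.

```bash
python3 -c "
from bench import env
print(env.finish_job())"
```

```text
the job is handed in; nothing more can be done
None
```

I handed in the job (no verdict came back): I turned the right-hand knob about 2.4 rad clockwise and left the other as it was, its top about 0.8 mm high; the slab's measured tilt is about 0.003 rad, with foot loads not measured, and the turtle is still on it.

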